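# Shut the warehouse roof flap with the hook pole

### The arm

A 6-joint arm with a two-finger parallel gripper is mounted at the origin on the work surface. World frame = base frame: x ahead of the robot, y to its left, z up, the work surface at z = 0. Lengths are in m, angles in rad, forces in N, time in s.
With the tool pointing down it reaches from about 0.275 to 0.825 m from the base axis. Payload 4.9 kg.
Tool frame: the origin (TCP) lies at the very end of the fingers, on their centre line; the grasp point (between the pads) lies 19 mm behind it; z points along the fingers, y is the line along which they close (so a half turn about z gives the same grasp; the last joint's range is limited). The gripper opens to 85 mm and grips with 20 to 120 N. Pads are 22 mm wide; open, the fingers measure 114 mm over their backs; the gripper's body (76 mm by 85 mm) begins 54 mm behind the grasp point. The pads swing forward as they close: fully open they stand 13 mm farther back than shut.
Start: joints at [-1.413, 0.326, -0.193, 1.052, 0, 1.437], TCP at [0.158, -0.527, 0.231] pointing down, gripper open.
Joint ranges: [-2.65, 2.65], [-0.97, 1.79], [-1.3, 1.35], [-1.93, 2.1], [-1.47, 1.37], [-3.14, 3.14]. Speed limits (rad/s): [2.57, 2.57, 3.14, 3.14, 3.14, 3.14].

### API

Orientations are given as a unit quaternion [w, x, y, z].
In Python, from station import * gives the robot as it stands.
- The arm moves only by the tool apply_moves, never from a script. Its argument "plan" is a list of rows, each a list of 7 numbers: the turn, a rotation vector about the tool's x, y, z in rad, then the shift along the tool's x, y, z in cm, then the finger opening in cm, from 0 to 8.54. A call has 1 to 20 rows; each row is the pose to reach, as a shift and turn from the pose commanded when the call began, along the tool's axes at that moment; what a row does not reach only later rows make up. A row lasts 1/8 s, in which the tool goes at most 62.5 mm and 10.7 degrees, less where a joint would pass 70% of its speed; a pose out of reach is approached as far as the arm can. A call with a gripper value outside its range is refused whole. The fingers move at their own pace and stop on an object; "grip_force" is the grip in N (left out, the last holds). Time passes only in rows, so rows that repeat a pose let the fingers close. It gives the time, the measured TCP pose, the force, the opening and the grip force at its end, in the units of the state.
- read_state(): the state, without advancing time (a new reading comes with each control period).
- grab_frame(name): name is "scene" or "top" or "wrist"; returns the picture (420x560x3 uint8, red, green, blue); there is no depth.
- camera_model(name): a dict with "mtx" (3x3 intrinsics, pixels), "rvec" (rotation vector, rad) and "tvec" (3), from world to camera coordinates, as OpenCV has them; the wrist camera has in their place "T_tool_cam" (4x4, takes a point from camera to tool coordinates, whose origin is the TCP and whose axes are the flange's). Camera axes: x right, y down, z forward; pixel columns grow to the right and rows downward; lengths in m; the calibration is good to about 2 mm. A picture is of the moment at which its call begins: read the wrist's pose just before it. camera_model takes no time and is no camera call.
- close_job(): hands the job in; it is judged then, once.
The state is a dict: "t": time; "joint_positions": joint angles; "joint_velocities": joint speeds; "tau": joint torques, N m; "ee_pos": TCP position; "ee_rot": TCP orientation; "wrist_force": force on the tool from outside, world axes, zero at the start; "ft_torque": the same for the moment, N m; "grip_width": finger opening in m; "grasp_force": force on a finger pad.
Only numpy, scipy, OpenCV 4.12 (cv2) and the standard library are available. Lean on these libraries where they do the work, as an engineer would, in place of code of your own. Each camera call takes 0.05 s, during which the arm holds its last target. There are 200 camera calls.

### The job

On the model railway the green roof flap of the grey warehouse stands open. Take the red-handled hook pole from its sloping rest, put its hook through the yellow ring eye on the flap and, with the hook, swing the flap gently down until it is fully shut, never touching the flap with the robot itself. Then unhook, lay the pole back in its rest as it was, let go, and leave the yellow car, the red car and the tree where they stand.

Things in the scene. Friction and masses are not known exactly. Their poses are not given: they have to be found in the camera images.
- shed: Grey model warehouse, fixed, 150 (x) by 220 (y) by 206 mm high, its front (local -x, green gate) towards the robot's left, where the rest stands. Origin: centre of its underside; x from front to back, z up. A green flap (113 long, 124 wide, 6 mm thick) covers an opening in the flat roof that reaches to the front edge. A chimney stub (35 mm) stands on the roof at the back left.
- flap (a joint): Hinge angle of the green roof flap, rad: 0 = shut, flat on the roof; growing as its front edge rises; starts between 1.0 and 1.25, limit 1.6. The axis is level, along the shed's y, at the back of the flap. A stiff friction hinge: it stays where it is left and takes about 0.5 to 1.5 N at the ring to move.
- flap_hinge (a point): Point on the hinge axis in the flap's middle plane, 209 mm above the table, 35 mm behind the shed's centre. Its frame turns with the flap: local -x points along the flap from hinge to ring, y along the hinge axis.
- flap_eye (a point): Centre of the yellow ring eye standing out from the middle of the flap's free edge, in the flap's plane, 132 mm from the hinge axis. Hole 28 mm across, bar 6 mm thick; the hole runs along the hinge axis (shed's y), so a hook enters sideways. With the flap shut the ring's centre is 22 mm in front of the front wall. Frame as flap_hinge.
- cradle: Fixed cradle of the sloping wooden rest: two U saddles (slots 22 wide, 13 mm deep) rising at 33 degrees, roughly to the robot's right. Origin 115 mm above the table where the pole's grip lies; x up the slope, y level, z square to both. Saddles at x = -42 to -22 and 30 to 45 mm. The pole drops in along -z, its origin at x = -4 to 9 mm, frames parallel; its lower disc stops it sliding.
- pole: Loose hook pole, about 90 g. Origin on its axis at the grip; x to the hook end, y the way the hook points. Red handle 16 x 16 mm, x = -70 to 50; black discs 42 mm across at x = +-17.5 leave 32 mm for the fingers: enter square to the handle (leaning 33 degrees, tips hookwards), closing along y. Shaft 8 mm thick to x = 140, where the hook, a straight 7 mm pin, runs along +y to 39.5 mm from the axis.
- pole_hook (a point): Middle of the hook pin: at (140, 20, 0) mm in the pole's frame. Pole axes.
- car: Yellow model car, 150 g, loose, 110 by 42 by 37 mm, origin at the centre of its underside. Bystander.
- tree: Green model fir, loose, 80 mm wide, 160 mm high, on a round foot, origin at the centre of its underside. Bystander.
- red_car: Red model car, same shape, size and mass as the yellow one. Bystander.
Mind the look-alikes: they are no part of the job. Leave any blue look-alike of the pole alone. Several things look just like the part that bears cradle: the one meant starts nearest to the robot's base.

How it is judged:
On the way, in this order (a step that is already met when the one before it is completed fails the run):
1. the hook pin is through the ring eye while the flap is still open (x of pole_hook in the frame of flap_eye between -0.014 and 0.014 m and z of pole_hook in the frame of flap_eye between -0.014 and 0.014 m and y of pole_hook in the frame of flap_eye between -0.015 and 0.015 m and value of joint flap above 0.8 rad), for 0.1 s.
2. the flap has been brought down to shut with the hook still in the ring (x of pole_hook in the frame of flap_eye between -0.014 and 0.014 m and z of pole_hook in the frame of flap_eye between -0.014 and 0.014 m and y of pole_hook in the frame of flap_eye between -0.015 and 0.015 m and value of joint flap below 0.06 rad), for 0.1 s.
At the end, for the whole second after the job is handed in: The flap is shut (within 0.06 rad, about 8 mm at the ring), and the pole lies still in both saddles of its rest, within 16 mm of its place along the rest, 0.15 rad in direction and 0.2 rad in roll (value of joint flap below 0.06 rad and distance between pole and cradle below 0.016 m and angle between the x axis of pole and the x axis of cradle, either way round below 0.15 rad and angle between the y axis of pole and the y axis of cradle, either way round below 0.2 rad and linear speed of pole below 0.02 m/s); the robot touches nothing.
It fails at once if the robot itself touches the flap (contact force between any of the fingers, the arm and flap above 1 N).
It fails at once if the flap slams (closing faster than 2.5 rad/s) (velocity of joint flap below -2.5 rad/s).
It fails at once if a car or the tree is pushed more than 25 mm or tipped over (distance of any of car, tree, red_car from where it was at the start of the episode above 0.025 m or angle between any of tree, car, red_car's own z axis and vertical above 0.6 rad).
It also fails if it takes over 51 s, if anything falls off the work surface, if the arm or the gripper's body presses on something with over 40 N, if the wrist force passes 120 N, or if a joint passes its speed limit or range.

## Working session

There is one attempt and no reset: what is moved stays moved. The work goes in short steps, Python scripts to look and compute and a tool call to move; the robot and the scene stay as the last step left them, time stands still between calls to the robot, and variables do not carry over. Pictures are saved under pics/ and viewed, at most 12 in all, crops included, and the job is handed in when it is done.

Besides the shell and the picture viewer there is one more tool, called by a JSON object that holds its "name" and its "arguments". apply_moves: Moves the arm, as the interface text tells. Its arguments: {"type":"object","properties":{"plan":{"type":"array","items":{"type":"array","items":{"type":"number"}}},"grip_force":{"type":"number"}},"required":["plan"]}

```bash
mkdir -p pics; ls; python3 - <<'E'
from station import *
import cv2,numpy as np
s=read_state();print(s)
for n in("scene","top","wrist"):
    m=camera_model(n);print(n,m)
    im=grab_frame(n);np.save(f"pics/{n}0.npy",im);cv2.imwrite(f"pics/{n}0.png",im[...,::-1])
E
```

```text
pics
{'t': 0.0, 'joint_positions': array([-1.41319289e+00,  3.26939908e-01, -1.93601077e-01,  1.05200882e+00,
       -2.39975792e-05,  1.43660572e+00]), 'joint_velocities': array([-0.00033952, -0.00103956, -0.00075995, -0.00024492,  0.00110518,
        0.0015995 ]), 'tau': array([-1.15916930e-03, -4.43393826e+01,  2.62440509e+01,  1.55819475e-02,
       -1.76462813e-04,  3.21851239e-06]), 'ee_pos': array([ 0.15813355, -0.52615498,  0.23049748]), 'ee_rot': array([-8.76539804e-04,  9.89375513e-01,  1.45379934e-01, -2.22612164e-05]), 'wrist_force': array([ 0.28751681, -0.25826848,  0.63002594]), 'ft_torque': array([-0.03190138, -0.02547577,  0.00275527]), 'grasp_force': 0.0, 'grip_width': 0.08544587375476642}
scene {'mtx': array([[509.51043723,   0.        , 278.191832  ],
       [  0.        , 509.51043723, 211.57274618],
       [  0.        ,   0.        ,   1.        ]]), 'rvec': array([ 2.1942538 ,  0.92094826, -0.37873053]), 'tvec': array([-0.4673071 , -0.05632424,  1.59392353])}
top {'mtx': array([[535.74942639,   0.        , 276.6551333 ],
       [  0.        , 535.74942639, 208.92737922],
       [  0.        ,   0.        ,   1.        ]]), 'rvec': array([ 2.18302421, -2.17018827,  0.08883497]), 'tvec': array([0.1562329 , 0.48662575, 1.68631121])}
wrist {'mtx': array([[321.11296822,   0.        , 281.15647324],
       [  0.        , 321.11296822, 210.17832648],
       [  0.        ,   0.        ,   1.        ]]), 'T_tool_cam': array([[ 1.10913616e-03, -9.46357871e-01, -3.23118476e-01,
         8.32266011e-02],
       [ 9.99999258e-01,  8.86606829e-04,  8.35879105e-04,
         7.78439191e-04],
       [-5.04561724e-04, -3.23119163e-01,  9.46358152e-01,
        -1.42761686e-01],
       [ 0.00000000e+00,  0.00000000e+00,  0.00000000e+00,
         1.00000000e+00]])}
```

View pics/scene0.png

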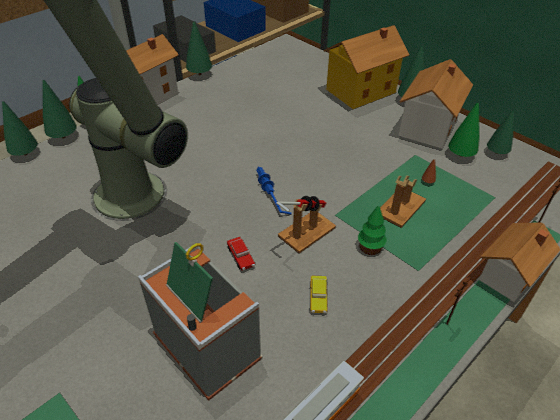

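View pics/top0.png

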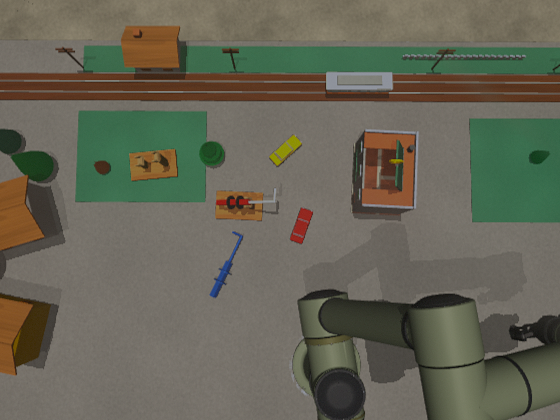

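The top view shows two look-alike rests: (240,205), holding the red-handled pole, and (153,164), empty. The robot's base is near (325,370), so (240,205) is the nearer one and is the cradle meant. The blue pole at (228,265) is a decoy. The shed is at (388,170) with its ring at (398,160). Next I'll check this in an enlarged crop.

```bash
python3 - <<'E'
import cv2,numpy as np
t=np.load('pics/top0.npy');s=np.load('pics/scene0.npy')
c=lambda im,x,y:cv2.resize(im[y:y+75,x:x+100],(400,300),interpolation=cv2.INTER_CUBIC)
im=np.vstack([np.hstack([c(t,200,170),c(t,340,122)]),np.hstack([c(s,255,180),c(s,140,235)])])
cv2.imwrite('pics/crop1.png',im[...,::-1])
E
```

```text
(no output)
```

View pics/crop1.png

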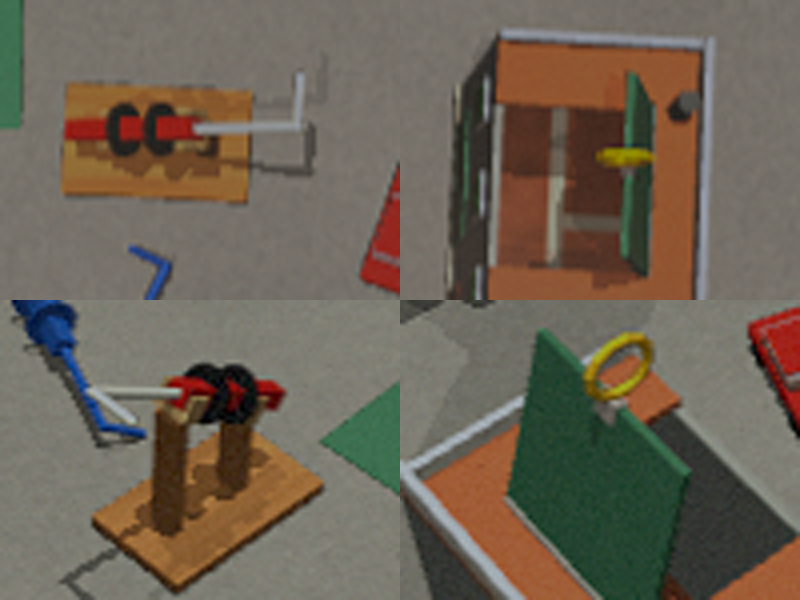

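The crop confirms it. At the nearer rest the discs' midpoint is at top (235,202), the hook corner at (275,202) and the hook tip at (275,189), pointing ahead of the robot. The ring is at top (397,161) and scene (194,252). Now I'll triangulate.

```bash
cat > h.py <<'E'
import cv2,numpy as np
from station import *
from scipy.spatial.transform import Rotation as R
def ray(n,uv,T=None):
    m=camera_model(n);p=cv2.undistortPoints(np.array([[uv]],float),m["mtx"],None)[0,0]
    d=np.r_[p,1]
    if n=="wrist":
        X=T@m["T_tool_cam"];o=X[:3,3];d=X[:3,:3]@d
    else:
        Q=cv2.Rodrigues(m["rvec"])[0];o=-Q.T@m["tvec"];d=Q.T@d
    return o,d/np.linalg.norm(d)
def plane(n,uv,z,T=None):
    o,d=ray(n,uv,T);return o+d*(z-o[2])/d[2]
def tri(rs):
    A=sum(np.eye(3)-np.outer(d,d) for o,d in rs);b=sum((np.eye(3)-np.outer(d,d))@o for o,d in rs)
    p=np.linalg.solve(A,b);return p,[np.linalg.norm(np.cross(p-o,d)) for o,d in rs]
def toolT(s):
    T=np.eye(4);q=s["ee_rot"];T[:3,:3]=R.from_quat(q[[1,2,3,0]]).as_matrix();T[:3,3]=s["ee_pos"];return T
def mask(im,lo,hi):
    return cv2.inRange(cv2.cvtColor(im,cv2.COLOR_RGB2HSV),np.array(lo),np.array(hi))
E
python3 - <<'E'
from h import *
np.set_printoptions(precision=4,suppress=True)
t=np.load('pics/top0.npy');s=np.load('pics/scene0.npy')
P={}
for k,a,b in [("disc",(235.4,202.1),(310.5,203)),("corner",(274.75,201.75),(278,202.5)),("tip",(275,188.75),(290,210.5))]:
    P[k]=tri([ray("top",a),ray("scene",b)]);print(k,P[k])
print("disc plane",plane("top",(235.4,202.1),.117),plane("top",(274.75,201.75),.117+.14*np.sin(.576)))
def ring(im,x0,x1,y0,y1):
    m=mask(im,(22,150,80),(35,255,255));k=np.zeros_like(m);k[y0:y1,x0:x1]=m[y0:y1,x0:x1]
    p=cv2.findNonZero(k)[:,0];r=cv2.boundingRect(p);return np.array([r[0]+(r[2]-1)/2,r[1]+(r[3]-1)/2]),p.mean(0),r
a=ring(t,380,410,150,170);b=ring(s,180,210,235,265);print(a,b)
for i in(0,1):print("ring",tri([ray("top",a[i]),ray("scene",b[i])]))
# white back rim in the top view
m=mask(t,(0,0,140),(179,60,255));ys,xs=np.nonzero(m[135:205,405:425]);
f=cv2.fitLine(np.c_[xs+405,ys+135].astype(np.float32),cv2.DIST_HUBER,0,.01,.01).ravel();print(f)
A=f[2:]+f[:2]*30;B=f[2:]-f[:2]*30;A,B=plane("top",A,.206),plane("top",B,.206);print("rim",A,B)
# flap green in the top view: ends of bounding
g=mask(t,(60,80,30),(90,255,255));
n,l,st,ce=cv2.connectedComponentsWithStats(g[130:205,380:410]);print(st[1:])
E
```

```text
disc (array([0.4996, 0.2852, 0.1099]), [np.float64(0.0021074784325152574), np.float64(0.0021074784325151)])
corner (array([0.4934, 0.1653, 0.1869]), [np.float64(0.0015903188509069708), np.float64(0.0015903188509068561)])
tip (array([0.5326, 0.1663, 0.1851]), [np.float64(0.0035164251463069693), np.float64(0.0035164251463070586)])
disc plane [0.4974 0.2831 0.117 ] [0.4917 0.1641 0.1933]
(array([397. , 160.5]), array([396.4419, 160.3721]), (391, 159, 13, 4)) (array([194., 251.]), array([193.5446, 251.5446]), (186, 243, 17, 17))
ring (array([ 0.5883, -0.1557,  0.3349]), [np.float64(0.0005186160644912538), np.float64(0.0005186160644912957)])
ring (array([ 0.5883, -0.1555,  0.3333]), [np.float64(0.0006256026519332532), np.float64(0.0006256026519332295)])
[  0.0333  -0.9994 415.5    180.4   ]
rim [ 0.6405 -0.241   0.206 ] [ 0.4681 -0.2326  0.206 ]
[[16 11  5 18 38]
 [21 16  1  1  1]
 [22 28  1  1  1]
 [21 34  2  1  2]
 [15 36  4 20 37]
 [22 36  1  2  2]]
```

```bash
cat >> h.py <<'E'
def frame(yaw,el=np.radians(33)):
    # pole axes: x horizontal heading yaw raised by el; y level
    h=np.array([np.cos(yaw),np.sin(yaw),0]);x=h*np.cos(el)+[0,0,np.sin(el)];y=np.array([-h[1],h[0],0]);return np.c_[x,y,np.cross(x,y)]
def tool_for(F): return np.c_[-F[:,0],F[:,1],-F[:,2]]
def rel(Rt,pt,s=None):
    s=s or read_state();T=toolT(s)
    return np.round(np.r_[R.from_matrix(T[:3,:3].T@Rt).as_rotvec(),100*T[:3,:3].T@(pt-T[:3,3])],3)
E
python3 - <<'E'
from h import *
F=frame(-np.pi/2-.05);print(F)
print(rel(tool_for(F),np.array([.4985,.284,.115])+.10*F[:,2]))
print(rel(toolT(read_state())[:3,:3],np.array([.3,-.1,.33])))
E
```

```text
[[-0.04191606  0.99875026  0.02722061]
 [-0.83762245 -0.04997917  0.54395838]
 [ 0.54463904  0.          0.83867057]]
[ -0.354  -0.502  -1.193  57.73  -72.938   3.293]
[  0.      0.      0.     25.849 -36.76   -9.877]
```

{"name": "apply_moves", "arguments": {"plan": [[0,0,0,26,-37,-10,8.5],[0,0,0,26,-37,-10,8.5],[0,0,0,26,-37,-10,8.5],[0,0,0,26,-37,-10,8.5],[0,0,0,26,-37,-10,8.5],[0,0,0,26,-37,-10,8.5],[0,0,0,26,-37,-10,8.5],[-0.35,-0.5,-1.19,57.7,-72.9,3.3,8.5],[-0.35,-0.5,-1.19,57.7,-72.9,3.3,8.5],[-0.35,-0.5,-1.19,57.7,-72.9,3.3,8.5],[-0.35,-0.5,-1.19,57.7,-72.9,3.3,8.5],[-0.35,-0.5,-1.19,57.7,-72.9,3.3,8.5],[-0.35,-0.5,-1.19,57.7,-72.9,3.3,8.5],[-0.35,-0.5,-1.19,57.7,-72.9,3.3,8.5],[-0.35,-0.5,-1.19,57.7,-72.9,3.3,8.5],[-0.35,-0.5,-1.19,57.7,-72.9,3.3,8.5],[-0.35,-0.5,-1.19,57.7,-72.9,3.3,8.5],[-0.35,-0.5,-1.19,57.7,-72.9,3.3,8.5],[-0.35,-0.5,-1.19,57.7,-72.9,3.3,8.5],[-0.35,-0.5,-1.19,57.7,-72.9,3.3,8.5]]}}

```text
t: 2.65
ee_pos: [0.5012, 0.3366, 0.1995]
ee_rot: [0.194, 0.697, 0.659, -0.205]
wrist_force: [-0.2, 0.1, 0.6]
grip_width: 0.0852
grasp_force: 0.0
```

```bash
python3 - <<'E'
from h import *
s=read_state();print(s["t"],s["ee_pos"],s["joint_positions"],abs(s["joint_velocities"]).max())
F=frame(-np.pi/2-.05)
print(rel(tool_for(F),np.array([.4985,.284,.115])+.10*F[:,2],s))
T=toolT(s);im=grab_frame("wrist");np.savez("pics/w1.npz",im=im,T=T);cv2.imwrite("pics/w1.png",im[...,::-1])
E
```

```text
2.65 [0.50124036 0.33657806 0.19952436] [ 0.67297675  0.79336208  0.36912947  1.55203153 -0.4165449   2.38544833] 0.0050819559690323465
[-0.003 -0.003 -0.004  0.188 -0.012 -0.043]
```

View pics/w1.png

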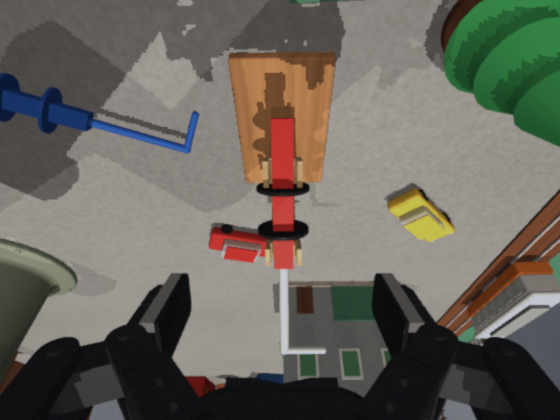

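The wrist view shows the pole straight below. Its discs are centred at (283,188) and (283,229), its hook corner at (286,352) and its tip at (323,350), with the fingers on either side.

```bash
python3 - <<'E'
from h import *
np.set_printoptions(precision=4,suppress=True)
d=np.load("pics/w1.npz");im,T=d["im"],d["T"]
m=mask(im,(0,150,120),(8,255,255));k=np.zeros_like(m);k[110:275,265:300]=m[110:275,265:300]
for r in range(115,275,10):
    xs=np.nonzero(k[r])[0]; print(r,xs.min() if len(xs) else 0,xs.max() if len(xs) else 0,end="; ")
g=cv2.cvtColor(im,cv2.COLOR_RGB2GRAY);b=(g<45).astype(np.uint8)
for x in (262,263,264,300,302,304):
    print(x,[r for r in range(175,245) if b[r,x]])
def tp(uv,z=.10):
    # to tool frame, plane tool z
    o,v=ray("wrist",uv,np.eye(4));return o+v*(z-o[2])/v[2]
for n,uv in [("tail",(283,118)),("d1",(283,188)),("d2",(283,229.5)),("corner",(285.5,351.5)),("tip",(324,350.5))]:print(n,tp(uv))
# triangulate disc middle & corner with wrist+top+scene
for w,a,c in [((283,208.5),(235.4,202.1),(310.5,203)),((285.5,351.5),(274.75,201.75),(278,202.5)),((324,350.5),(275,188.75),(290,210.5))]:
    print(tri([ray("wrist",w,T)]*2+[ray("top",a),ray("scene",c)]))
E
```

```text
115 0 0; 125 270 293; 135 270 293; 145 271 293; 155 271 293; 165 272 293; 175 272 293; 185 273 291; 195 0 0; 205 273 293; 215 273 293; 225 274 291; 235 0 0; 245 265 292; 255 274 292; 265 275 292; 262 [184, 185, 186, 187, 188, 189, 190, 191, 192, 193, 224, 225, 226, 227, 228, 229, 230, 231, 232, 233, 234, 235, 236, 237]
263 [188, 189, 190, 191, 192, 193, 223, 224, 225, 226, 227, 228, 229, 230, 231, 232, 233, 234, 235, 236, 237]
264 [188, 189, 190, 191, 192, 193, 223, 224, 225, 226, 227, 228, 229, 230, 231, 232, 233, 234, 235, 236, 237, 238]
300 [188, 189, 190, 191, 192, 193, 222, 223, 224, 225, 226, 227, 228, 229, 230, 231, 232, 233, 234, 235, 236]
302 [187, 188, 189, 190, 191, 192, 223, 224, 225, 226, 227, 228, 229, 230, 231, 232, 233, 234, 235, 236]
304 [183, 184, 185, 186, 187, 188, 189, 190, 191, 192, 224, 225, 226, 227, 228, 229, 230, 231, 232, 233, 234]
tail [0.0704 0.0018 0.1   ]
d1 [0.0179 0.0019 0.1   ]
d2 [-0.0169  0.002   0.1   ]
corner [-0.1405  0.0047  0.1   ]
tip [-0.1393  0.0408  0.1   ]
(array([0.5003, 0.2834, 0.114 ]), [np.float64(0.0007918064725042168), np.float64(0.0007918064725042168), np.float64(0.0025569965064653507), np.float64(0.003020744739011105)])
(array([0.4954, 0.164 , 0.191 ]), [np.float64(0.001227841192994871), np.float64(0.001227841192994871), np.float64(0.0034768359181550426), np.float64(0.0015593453156761683)])
(array([0.5329, 0.1648, 0.1903]), [np.float64(0.0011819592915988141), np.float64(0.0011819592915988141), np.float64(0.0035354340486953113), np.float64(0.004873154012898459)])
```

{"name": "apply_moves", "arguments": {"plan": [[0,0,-0.014,0.05,0.2,4,8.5],[0,0,-0.014,0.05,0.2,8,8.5],[0,0,-0.014,0.05,0.2,11,8.5],[0,0,-0.014,0.05,0.2,11.8,8.5],[0,0,-0.014,0.05,0.2,11.8,5],[0,0,-0.014,0.05,0.2,11.8,3],[0,0,-0.014,0.05,0.2,11.8,2],[0,0,-0.014,0.05,0.2,11.8,1],[0,0,-0.014,0.05,0.2,11.8,1],[0,0,-0.014,0.05,0.2,11.8,1],[0,0,-0.014,0.05,0.2,11.8,1],[0,0,-0.014,0.05,0.2,11.8,1]], "grip_force": 60}}

```text
t: 4.2
ee_pos: [0.5, 0.2745, 0.0996]
ee_rot: [0.193, 0.692, 0.665, -0.206]
wrist_force: [-1.1, 3.4, 6.9]
grip_width: 0.0149
grasp_force: 59.5
```

```bash
python3 - <<'E'
from h import *
s=read_state();print(s)
T=toolT(s);np.savez("grasp.npz",T=T);im=grab_frame("wrist");np.savez("pics/w2.npz",im=im,T=T);cv2.imwrite("pics/w2.png",im[...,::-1])
E
```

```text
{'t': 4.2, 'joint_positions': array([ 0.60185308,  0.78048074,  0.07961714,  1.24405106, -0.44404862,
        2.29737619]), 'joint_velocities': array([-0.00253778,  0.00047998,  0.0001091 ,  0.0001826 , -0.00123246,
        0.00071695]), 'tau': array([-1.98350787e+00, -5.74085748e+01,  1.92464787e+01,  2.66242124e+00,
       -1.43375997e+00, -4.28254745e-03]), 'ee_pos': array([0.49997621, 0.27447419, 0.09960539]), 'ee_rot': array([ 0.19284737,  0.69154131,  0.66486815, -0.2062301 ]), 'wrist_force': array([-1.13738792,  3.39558487,  6.89453536]), 'ft_torque': array([ 0.5596125 ,  0.14951171, -0.06734507]), 'grasp_force': 59.50636446475983, 'grip_width': 0.014931614364635042}
```

View pics/w2.png

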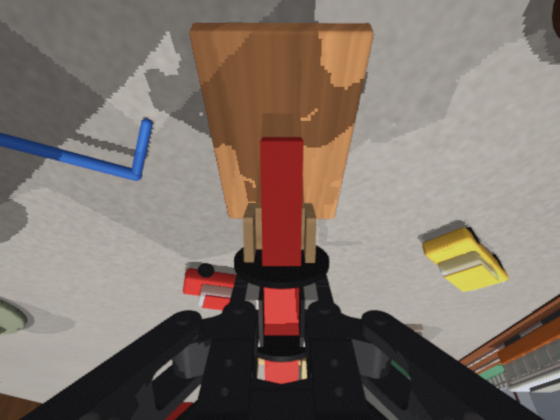

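```bash
python3 - <<'E'
from h import *
np.set_printoptions(precision=4,suppress=True)
T1=np.load("pics/w1.npz")["T"];T2=np.load("grasp.npz")["T"]
X=np.linalg.inv(T2)@T1
for n,p in [("O",(.0005,.002,.10)),("corner",(-.1402,.0047,.10)),("tip",(-.1397,.0408,.10))]:
    p=np.r_[p,1];print(n,(X@p)[:3],(T1@p)[:3])
print(X[:3,:3]@[-1,.014,0])
hk=(X@np.r_[-.1400,.0228,.10,1])[:3];print("hook in tool",hk);np.save("hook.npy",hk)
Rm=T2[:3,:3]
print("yaw",np.arctan2(*(-Rm[:2,0])[::-1])+np.pi/2)
for q in [(.515,-.02,.38),(.533,-.152,.334)]:
    print(q,rel(Rm,np.array(q)-Rm@hk))
E
```

```text
O [-0.0015 -0.0002 -0.0176] [0.5003 0.2828 0.1152]
corner [-0.1422  0.0004 -0.0177] [0.4965 0.1646 0.1915]
tip [-0.1423  0.0365 -0.0176] [0.5326 0.163  0.1912]
[-1.0001 -0.0012 -0.0004]
hook in tool [-0.1423  0.0185 -0.0177]
yaw -0.03669546068160323
(0.515, -0.02, 0.38) [ -0.      0.      0.    -25.651   0.665  -5.918]
(0.533, -0.152, 0.334) [ -0.      0.      0.    -34.192   3.046   5.037]
```

{"name": "apply_moves", "arguments": {"plan": [[0,0,0,0,0,-3,1],[0,0,0,0,0,-6,1],[0,0,0,-4,0,-8,1],[0,0,0,-9,0.2,-8,1],[0,0,0,-14,0.4,-7,1],[0,0,0,-19,0.6,-6,1],[0,0,0,-24,0.8,-5,1],[0,0,0,-28,1.5,-1,1],[0,0,0,-31,2.3,2,1],[0,0,0,-33,2.8,4,1],[0,0,0,-34.2,3,5,1],[0,0,0,-34.2,3,5,1],[0,0,0,-34.2,3,5,1],[0,0,0,-34.2,3,5,1]]}}

```text
t: 6.0
ee_pos: [0.5178, -0.0406, 0.2423]
ee_rot: [0.193, 0.691, 0.665, -0.207]
wrist_force: [0.3, -0.0, -0.3]
grip_width: 0.0151
grasp_force: 58.7
```

```bash
python3 - <<'E'
from h import *
s=read_state();print(s["t"],s["ee_pos"],s["wrist_force"],s["joint_positions"])
T=toolT(s);print("hook est",T[:3,:3]@np.load("hook.npy")+T[:3,3])
o=[]
for n in("top","scene"):
    im=grab_frame(n);np.save(f"pics/{n}2.npy",im)
    x,y=(340,110) if n=="top" else (130,190)
    o.append(cv2.resize(im[y:y+100,x:x+100],(400,400),interpolation=cv2.INTER_CUBIC))
cv2.imwrite("pics/c2.png",np.hstack(o)[...,::-1])
E
```

```text
6.0 [ 0.51783049 -0.04059381  0.24230695] [ 0.33664736 -0.0354115  -0.30847137] [ 0.09453677  0.35827398 -0.24753419  1.06013363 -0.56633216  1.73087399]
hook est [ 0.53266624 -0.15123944  0.33415339]
```

View pics/c2.png

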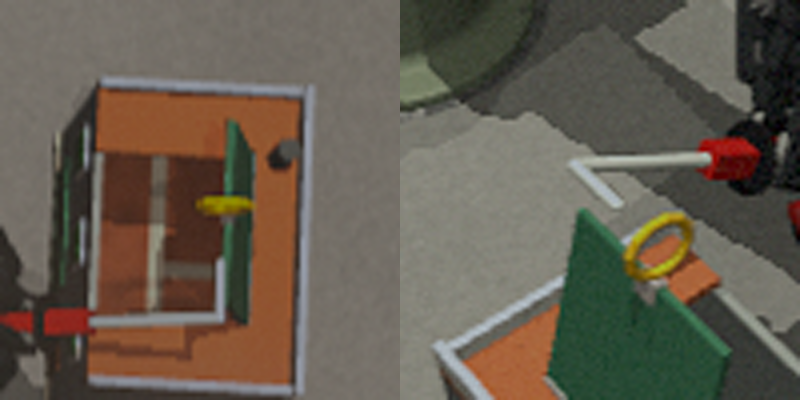

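The pin (top crop (220,318)→(221,262), scene crop (575,163)→(617,204)) points at the ring's centre (top (225,205), scene (660,246)), about 2 mm off. Now I'll insert it.

{"name": "apply_moves", "arguments": {"plan": [[0,0,0,-0.15,0.5,0.1,1],[0,0,0,-0.15,1.5,0.1,1],[0,0,0,-0.15,2.5,0.1,1],[0,0,0,-0.15,3.5,0.1,1],[0,0,0,-0.15,4.5,0.1,1],[0,0,0,-0.15,5.5,0.1,1],[0,0,0,-0.15,5.5,0.1,1],[0,0,0,-0.15,5.5,0.1,1]]}}

```text
t: 7.1
ee_pos: [0.5722, -0.0458, 0.2416]
ee_rot: [0.193, 0.691, 0.665, -0.207]
wrist_force: [0.8, -0.9, -2.2]
grip_width: 0.0148
grasp_force: 58.8
```

```bash
python3 - <<'E'
from h import *
s=read_state();print(s["t"],s["ee_pos"],s["wrist_force"])
T=toolT(s);Rm=T[:3,:3];hk=np.load("hook.npy");h0=Rm@hk+T[:3,3];print("hook est",h0)
o=[]
for n in("top","scene"):
    im=grab_frame(n);np.save(f"pics/{n}3.npy",im)
    x,y=(340,110) if n=="top" else (130,190)
    o.append(cv2.resize(im[y:y+100,x:x+100],(400,400),interpolation=cv2.INTER_CUBIC))
cv2.imwrite("pics/c3.png",np.hstack(o)[...,::-1])
# swing path relative to now: circle about the hinge, in shed plane
f=np.array([.049,.9988,0]);z=np.array([0,0,1.]);th0=1.235
for th in np.linspace(th0,0,17)[1:]:
    d=.132*((np.cos(th)-np.cos(th0))*f+(np.sin(th)-np.sin(th0))*z)
    t=np.array([0,0,0])+.0
    print(round(th,2),np.round(100*Rm.T@d,2))
E
```

```text
7.1 [ 0.57224967 -0.04577129  0.241578  ] [ 0.81762519 -0.85511121 -2.1515649 ]
hook est [ 0.58696349 -0.1564153   0.333446  ]
1.16 [ 1.    0.01 -0.2 ]
1.08 [ 2.01  0.02 -0.33]
1.0 [ 3.03  0.03 -0.37]
0.93 [ 4.04  0.04 -0.34]
0.85 [ 5.06  0.05 -0.23]
0.77 [ 6.06  0.07 -0.04]
0.69 [7.04 0.08 0.23]
0.62 [8.   0.09 0.57]
0.54 [8.93 0.1  0.98]
0.46 [9.83 0.11 1.47]
0.39 [10.68  0.12  2.02]
0.31 [11.5   0.14  2.63]
0.23 [12.26  0.15  3.31]
0.15 [12.96  0.16  4.04]
0.08 [13.61  0.17  4.83]
0.0 [14.2   0.18  5.66]
```

View pics/c3.png

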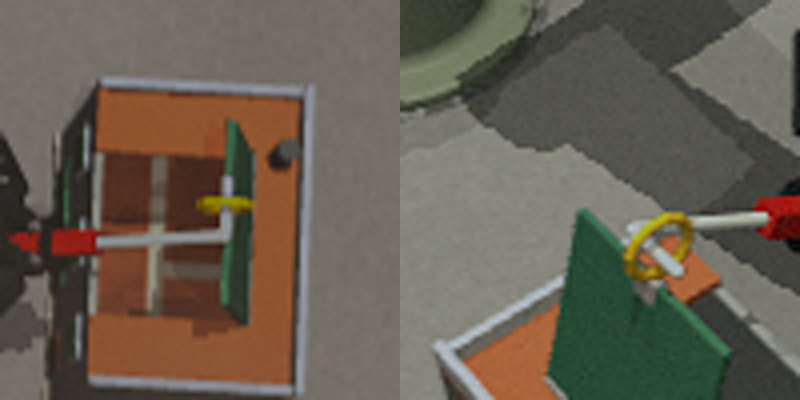

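The pin is through the ring in both views (top crop (225,205), scene crop (658,248)). Now the swing along the arc.

{"name": "apply_moves", "arguments": {"plan": [[0,0,0,1.0,0,-0.2,1],[0,0,0,2.0,0,-0.33,1],[0,0,0,3.0,0,-0.37,1],[0,0,0,4.0,0,-0.34,1],[0,0,0,5.06,0.05,-0.23,1],[0,0,0,6.06,0.05,-0.04,1],[0,0,0,7.04,0.1,0.23,1],[0,0,0,8.0,0.1,0.57,1],[0,0,0,8.93,0.1,0.98,1],[0,0,0,9.83,0.1,1.47,1],[0,0,0,10.68,0.1,2.02,1],[0,0,0,11.5,0.15,2.63,1],[0,0,0,12.26,0.15,3.31,1],[0,0,0,12.96,0.15,4.04,1],[0,0,0,13.61,0.2,4.83,1],[0,0,0,14.2,0.2,5.66,1],[0,0,0,14.2,0.2,5.66,1]]}}

```text
t: 9.32
ee_pos: [0.5765, 0.0426, 0.116]
ee_rot: [0.192, 0.691, 0.665, -0.208]
wrist_force: [0.0, 0.3, -2.0]
grip_width: 0.0152
grasp_force: 58.7
```

```bash
python3 - <<'E'
from h import *
s=read_state();print(s["t"],s["ee_pos"],s["wrist_force"])
T=toolT(s);Rm=T[:3,:3];hk=np.load("hook.npy");h0=Rm@hk+T[:3,3];print("hook est",h0)
o=[]
for n in("top","scene"):
    im=grab_frame(n);np.save(f"pics/{n}4.npy",im)
    x,y=(320,110) if n=="top" else (130,220)
    o.append(cv2.resize(im[y:y+100,x:x+100],(400,400),interpolation=cv2.INTER_CUBIC))
    m=mask(im,(22,150,80),(35,255,255));m[:, :x]=0;m[:,x+100:]=0;m[:y]=0;m[y+100:]=0
    print(n,cv2.boundingRect(cv2.findNonZero(m)))
cv2.imwrite("pics/c4.png",np.hstack(o)[...,::-1])
E
```

```text
9.325 [0.5764741  0.0426111  0.11603325] [ 0.04164441  0.33951597 -2.04123755]
hook est [ 0.59128772 -0.06803361  0.20788438]
top (350, 165, 13, 4)
scene (227, 265, 3, 7)
```

View pics/c4.png

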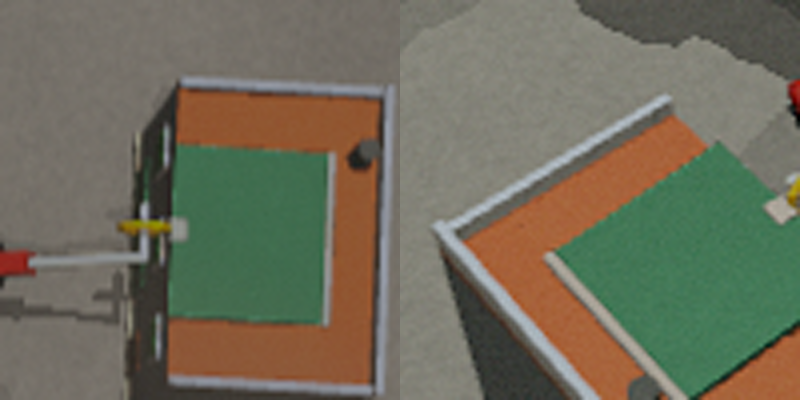

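{"name": "apply_moves", "arguments": {"plan": [[0,0,0,0.1,0,0.17,1],[0,0,0,0.22,0,0.34,1],[0,0,0,0.33,0,0.5,1],[0,0,0,0.44,0,0.67,1],[0,0,0,0.5,0,0.76,1],[0,0,0,0.5,0,0.76,1]]}}

```text
t: 10.18
ee_pos: [0.5771, 0.0426, 0.1082]
ee_rot: [0.193, 0.691, 0.665, -0.207]
wrist_force: [0.2, -0.7, 0.8]
grip_width: 0.0147
grasp_force: 58.9
```

```bash
python3 - <<'E'
from h import *
s=read_state();print(s["t"],s["ee_pos"],s["wrist_force"])
T=toolT(s);Rm=T[:3,:3];hk=np.load("hook.npy");h0=Rm@hk+T[:3,3];print("hook est",h0)
c=[];o=[]
for n in("top","scene"):
    im=grab_frame(n);np.save(f"pics/{n}5.npy",im)
    x,y=(330,150) if n=="top" else (205,240)
    m=mask(im,(22,130,60),(35,255,255));k=np.zeros_like(m);k[y:y+45,x:x+45]=m[y:y+45,x:x+45]
    r=cv2.boundingRect(cv2.findNonZero(k));print(n,r);c.append((r[0]+(r[2]-1)/2,r[1]+(r[3]-1)/2))
    o.append(cv2.resize(im[y:y+45,x:x+45],(400,400),interpolation=cv2.INTER_CUBIC))
print(tri([ray("top",c[0]),ray("scene",c[1])]))
cv2.imwrite("pics/c5.png",np.hstack(o)[...,::-1])
E
```

```text
10.175 [0.57713258 0.04258151 0.10816908] [ 0.20324548 -0.68897944  0.76189331]
hook est [ 0.59177346 -0.06801324  0.20010802]
top (350, 165, 12, 5)
scene (227, 262, 14, 14)
(array([ 0.59124707, -0.06595957,  0.20733168]), [np.float64(7.078642180936818e-05), np.float64(7.078642180946404e-05)])
```

{"name": "apply_moves", "arguments": {"plan": [[0,0,0,0.05,0,0.08,1],[0,0,0,0.1,0,0.16,1],[0,0,0,0.12,0,0.2,1],[0,0,0,0.12,0,0.2,1]]}}

```text
t: 10.78
ee_pos: [0.5774, 0.0421, 0.1063]
ee_rot: [0.194, 0.691, 0.664, -0.207]
wrist_force: [0.5, -3.7, 5.2]
grip_width: 0.0147
grasp_force: 59.2
```

```bash
python3 - <<'E'
from h import *
s=read_state();print(s["t"],s["ee_pos"],s["wrist_force"])
c=[];o=[]
for n in("top","scene"):
    im=grab_frame(n)
    x,y=(330,150) if n=="top" else (195,235)
    o.append(cv2.resize(im[y:y+45,x:x+60],(400,300),interpolation=cv2.INTER_CUBIC))
    x,y=(330,150) if n=="top" else (205,240)
    m=mask(im,(22,130,60),(35,255,255));k=np.zeros_like(m);k[y:y+45,x:x+45]=m[y:y+45,x:x+45]
    r=cv2.boundingRect(cv2.findNonZero(k));c.append((r[0]+(r[2]-1)/2,r[1]+(r[3]-1)/2));print(r)
print(tri([ray("top",c[0]),ray("scene",c[1])]))
cv2.imwrite("pics/c5.png",np.hstack(o)[...,::-1])
E
```

```text
10.775 [0.57738705 0.04209559 0.1063298 ] [ 0.53062235 -3.65734644  5.20554785]
(350, 165, 12, 5)
(227, 262, 14, 14)
(array([ 0.59124707, -0.06595957,  0.20733168]), [np.float64(7.078642180936818e-05), np.float64(7.078642180946404e-05)])
```

View pics/c5.png

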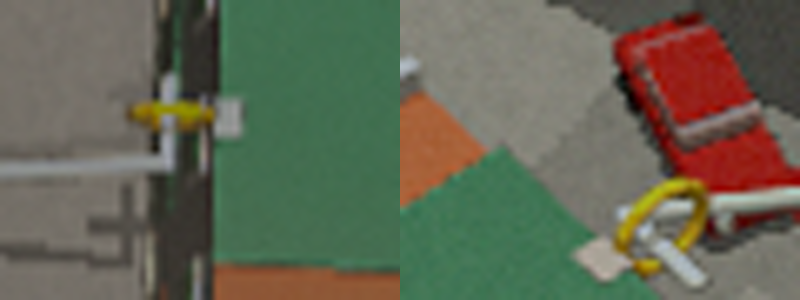

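Force rose to 5 N with the ring unmoved and the flap flush on the roof, so it is shut. The pin is still in the ring (top crop (170,113)). I'll centre the pin and withdraw it.

{"name": "apply_moves", "arguments": {"plan": [[0,0,0,-0.2,0,-0.3,1],[0,0,0,-0.4,0,-0.6,1],[0,0,0,-0.5,0,-0.78,1],[0,0,0,-0.5,0,-0.78,1],[0,0,0,-0.5,-1,-0.78,1],[0,0,0,-0.5,-2,-0.78,1],[0,0,0,-0.5,-3,-0.78,1],[0,0,0,-0.5,-4,-0.78,1],[0,0,0,-0.5,-5,-0.78,1],[0,0,0,-0.5,-6,-0.78,1],[0,0,0,-0.5,-6,-5,1],[0,0,0,-0.5,-6,-10,1],[0,0,0,-0.5,-6,-10,1],[0,0,0,-0.5,-6,-10,1]]}}

```text
t: 12.62
ee_pos: [0.5194, 0.0951, 0.1924]
ee_rot: [0.193, 0.691, 0.665, -0.207]
wrist_force: [-0.6, -0.3, -1.2]
grip_width: 0.0147
grasp_force: 59.0
```

```bash
python3 - <<'E'
from h import *
s=read_state();print(s["t"],s["ee_pos"],s["wrist_force"])
T=toolT(s);Rm=T[:3,:3];hk=np.load("hook.npy");print("hook est",Rm@hk+T[:3,3])
G=np.load("grasp.npz")["T"]
a=[]
for n in ("top","scene"):
    im=grab_frame(n);np.save(f"pics/{n}6.npy",im);cv2.imwrite(f"pics/{n}6.png",im[...,::-1]);a.append(im)
    print(n,cv2.projectPoints((Rm@hk+T[:3,3]).reshape(1,3),camera_model(n)["rvec"],camera_model(n)["tvec"],camera_model(n)["mtx"],None)[0].ravel())
im=grab_frame("wrist")
o=[cv2.resize(a[0][120:220,270:410],(400,300)),cv2.resize(a[1][180:285,150:290],(400,300)),cv2.resize(im,(400,300)),cv2.resize(np.load("pics/w2.npz")["im"],(400,300))]
cv2.imwrite("pics/c6.png",np.vstack([np.hstack(o[:2]),np.hstack(o[2:])])[...,::-1])
for up in (.11,.003,.001,0): print(up,rel(G[:3,:3],G[:3,3]-up*G[:3,2],s))
E
```

```text
12.625 [0.51942043 0.09507857 0.19235224] [-0.55325811 -0.27850764 -1.19474299]
hook est [ 0.53415226 -0.01556281  0.28422052]
top [341.09344212 183.19384912]
scene [231.83050977 219.15288331]
0.11 [-2.0000e-03  1.0000e-03  1.0000e-03  2.0020e+01 -2.6240e+00 -1.2873e+01]
0.003 [-2.0000e-03  1.0000e-03  1.0000e-03  2.0033e+01 -2.6070e+00 -2.1730e+00]
0.001 [-2.0000e-03  1.0000e-03  1.0000e-03  2.0033e+01 -2.6070e+00 -1.9730e+00]
0 [-2.0000e-03  1.0000e-03  1.0000e-03  2.0033e+01 -2.6070e+00 -1.8730e+00]
```

View pics/c6.png

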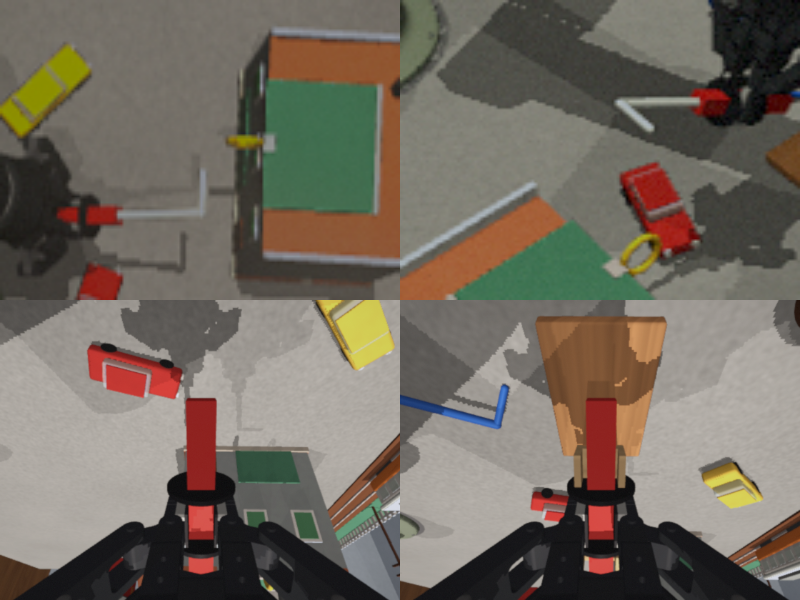

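The flap is shut with the ring free, the hook is clear, and the pole sits in the fingers as before (handle tail at (200,400) in both wrist crops). Now I'll take it back to the rest.

{"name": "apply_moves", "arguments": {"plan": [[0,0,0,4,-0.5,-5,1],[0,0,0,8,-1,-10,1],[0,0,0,12,-1.6,-12.9,1],[0,0,0,16,-2.2,-12.9,1],[0,0,0,20,-2.6,-12.9,1],[0,0,0,20,-2.6,-12.9,1],[0,0,0,20,-2.6,-10,1],[0,0,0,20,-2.6,-7,1],[0,0,0,20,-2.6,-5,1],[0,0,0,20,-2.6,-3.8,1],[0,0,0,20,-2.6,-3,1],[0,0,0,20,-2.6,-2.4,1],[0,0,0,20,-2.6,-2,1],[0,0,0,20,-2.6,-2,1]]}}

```text
t: 14.52
ee_pos: [0.5007, 0.2751, 0.1014]
ee_rot: [0.193, 0.691, 0.665, -0.207]
wrist_force: [-0.0, -0.8, -0.7]
grip_width: 0.0151
grasp_force: 59.0
```

```bash
python3 - <<'E'
from h import *
s=read_state();print(s["t"],s["ee_pos"],s["wrist_force"])
G=np.load("grasp.npz")["T"];print(rel(G[:3,:3],G[:3,3],s))
E
```

```text
14.525 [0.50066632 0.27506568 0.10143328] [-0.0371902  -0.82290457 -0.66436164]
[-0.001  0.001  0.     0.047 -0.065  0.188]
```

{"name": "apply_moves", "arguments": {"plan": [[0,0,0,0.03,-0.07,0.1,1],[0,0,0,0.05,-0.07,0.2,1],[0,0,0,0.05,-0.07,0.2,1],[0,0,0,0.05,-0.07,0.2,2],[0,0,0,0.05,-0.07,0.2,4],[0,0,0,0.05,-0.07,0.2,8.5],[0,0,0,0.05,-0.07,0.2,8.5],[0,0,0,0.05,-0.07,0.2,8.5],[0,0,0,0.05,-0.07,-2,8.5],[0,0,0,0.05,-0.07,-6,8.5],[0,0,0,0.05,-0.07,-11.7,8.5],[0,0,0,0.05,-0.07,-11.7,8.5],[0,0,0,0.05,-0.07,-11.7,8.5],[0,0,0,0.05,-0.07,-11.7,8.5]]}}

```text
t: 16.27
ee_pos: [0.5029, 0.3378, 0.1981]
ee_rot: [0.193, 0.691, 0.665, -0.208]
wrist_force: [0.4, -0.6, 0.1]
grip_width: 0.0848
grasp_force: 0.0
```

```bash
python3 - <<'E'
from h import *
s=read_state();print(s["t"],s["ee_pos"],s["wrist_force"],s["grip_width"])
im=grab_frame("wrist");t=grab_frame("top")
o=[cv2.resize(im,(400,300)),cv2.resize(t[120:225,200:340],(400,300)),cv2.resize(np.load("pics/w1.npz")["im"],(400,300)),cv2.resize(np.load("pics/top0.npy")[120:225,200:340],(400,300))]
cv2.imwrite("pics/c7.png",np.vstack([np.hstack(o[:2]),np.hstack(o[2:])])[...,::-1])
E
```

```text
16.275 [0.50291029 0.33783888 0.19809718] [ 0.36581191 -0.59652156  0.12291035] 0.08478573160105277
```

View pics/c7.png

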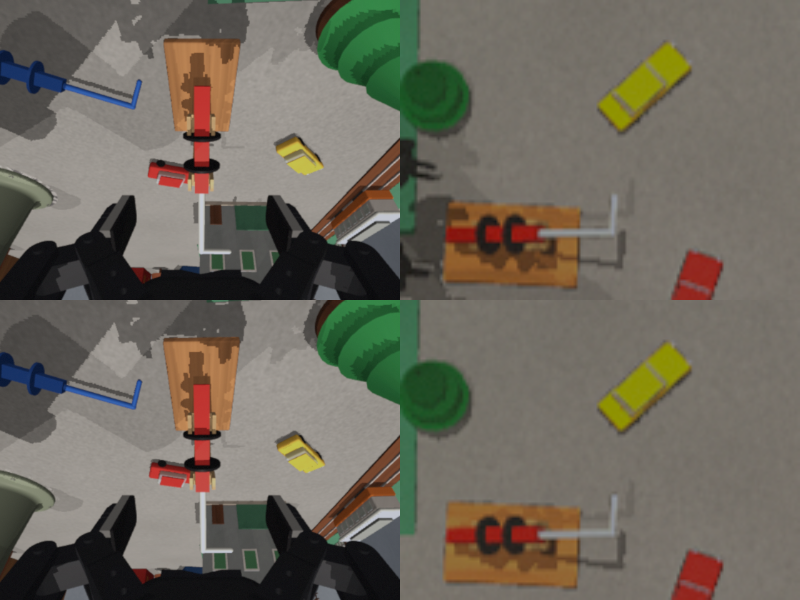

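The pole lies in the rest as it did at the start (disc midpoint at (501,233) in the top crop, matching before). Both cars and the tree are unmoved, and the gripper is clear. I'm handing in.

```bash
python3 -c "
from station import *
print(close_job())"
```

```text
the job is handed in; nothing more can be done
None
```

I hooked the flap and swung it fully shut, laid the pole back in its rest and let go, left the cars and tree where they stood, and handed the job in at about 16 s; no verdict came back.

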